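# Seat the lens carrier and snap the toggle clamp shut

## Task

On the optical table, push the lens carrier along its guides until its base plate is fully home against the end stop. Then push the handle of the toggle clamp over its dead point so that it snaps into lock with its pad pressing on the carrier. Only push: do not lift or tip the carrier, leave the loose things around the fixture where they stand, and finish with the hand clear of everything.

Things in the scene. Friction and masses are not known exactly. Their poses are not given: they have to be found in the camera images.
- fixture: Black base plate fixed to the table, 270 (x) by 90 (y) by 10 mm, yawed differently each run, with a channel for the carrier. Origin on the channel's centre line at table height; x along the channel to the end stop, y to the clamp's side, z up. Plate from x = -115 to 155, top at z = 10. Steel guide bars from x = -75 to 130, 63 mm apart, tops at z = 18.
- carrier: Loose lens carrier, about 0.42 kg, in the channel: aluminium plate 130 (x) by 60 (y) by 20 mm, origin at the centre of its underside, axes as the fixture's. At x = 47 stands a post with an upright lens ring 52 mm across, top at z = 120. Underside at fixture z = 10. Home: plate's front end on the stop, origin at fixture x = 65. Starts 30 to 60 mm short; slides at 3 to 7 N.
- carrier_rear (a point): Centre of the flat rear end face of the carrier's base plate (60 mm wide, 20 mm high), the end away from the stop, 10 mm above the plate's underside; at home it is at fixture x = 0.
- clamp_hinge (a point): Pivot of the toggle clamp at fixture x = 80, y = 62, z = 50 mm, axis parallel to the fixture's x, between two upright bracket plates (at x = 66 and 94, y from 47 to 77, tops at z = 60).
- handle_end (a point): Free end of the clamp handle, a straight rod 116 mm long from the pivot, its outer 60 mm a black grip 18 mm thick with a rounded end. It swings in the fixture's y-z plane at x = 80. Open, it leans 45 degrees from vertical outwards (+y, away from the carrier); locked, 15 degrees inwards over the carrier (-y).
- clamp_pad: Rubber pad 16 mm across on the 38 mm clamp arm that turns with the handle. Origin at the clamp's pivot, not at the pad. Raised when open; locked, it presses on the carrier's plate from above at fixture x = 80, y = 24 mm.
- clamp (a joint): Clamp handle's angle, rad: 0 = open, 1.05 = fully over, locked; grows as the handle swings inwards to the carrier. Over-centre spring: below the dead point at 0.65 it drives the handle back open, above it it snaps it into lock. Takes about 6 to 7 N square to the handle's end at first, less and less towards the dead point.
- post_holder: Bystander: loose black upright post holder on a round steel foot, 32 mm across, 60 mm tall. Origin: centre of its underside.
- lens_tube: Bystander: loose black lens tube standing upright, 31 mm across, 40 mm tall. Origin: centre of its underside.
- screw_tray: Bystander: loose open grey tray with screws, 75 x 55 x 22 mm. Origin: centre of its underside.
- stop_face (a point): Centre of the end stop's face, at fixture x = 130, y = 0, z = 24 mm. The stop is a steel block across the channel, 72 mm wide, 16 mm thick, top at z = 38.
Not all that is in view belongs to the job. Of the things that look like the carrier, the smallest one is meant.

How it is judged (in metres and radians):
On the way, in this order (a step that is already met when the one before it is completed fails the run):
1. the carrier is home against the end stop (within 3 mm) while the clamp is still open (x of carrier in the frame of fixture above 0.062 m and value of joint clamp below 0.4 rad), for 0.2 s.
2. the clamp handle is over its dead point and locked, its pad on the carrier (value of joint clamp above 0.95 rad and contact force between clamp_pad and carrier above 2 N), for 0.2 s.
At the end, for the whole second after the job is handed in: Carrier at rest and flat in the channel, its plate within 3 mm of the end stop; clamp joint above 0.95 rad; pad pressing on the carrier with more than 2 N (all of step 2 and x of carrier in the frame of fixture above 0.062 m and angle between carrier's own z axis and vertical below 0.06 rad and linear speed of carrier below 0.01 m/s); the robot touches nothing.
It fails at once if the carrier is lifted (8 mm) or tipped (0.15 rad) (z of carrier in the frame of fixture above 0.018 m or angle between carrier's own z axis and vertical above 0.15 rad).
It fails at once if a bystander is moved by more than 20 mm (distance of any of post_holder, lens_tube, screw_tray from where it was at the start of the episode above 0.02 m).
It also fails if it takes over 64 s, if anything falls off the work surface, if the arm or the gripper's body presses on something with over 40 N, if the wrist force passes 120 N, or if a joint passes its speed limit or range.

## Robot

A 6-joint arm with a two-finger parallel gripper is mounted at the origin on the work surface. World frame = base frame: x ahead of the robot, y to its left, z up, the work surface at z = 0. Lengths are in m, angles in degrees, forces in N, time in s.
With the tool pointing down it reaches from about 0.4 to 0.825 m from the base axis. Payload 7 kg.
Tool frame: the origin (TCP) lies at the very end of the fingers, on their centre line; the grasp point (between the pads) lies 19 mm behind it (r.hold_point_z is the distance from the TCP to the grasp point, in m); z points along the fingers, y is the direction in which the jaws open and shut (so a half turn about z gives the same grasp; the last joint's range is limited). The gripper opens to 88 mm and grips with 3 to 60 N. Pads are 19 mm wide; open, the fingers measure 130 mm over their backs; the gripper's body (78 mm by 193 mm) begins 47 mm behind the grasp point.
Start: joints at [-48.982, 20.546, 0.682, 0, -70.136, -16.507], TCP at [0.28, -0.614, 0.227] pointing down, gripper open.
Joint ranges: [-176.03, 176.03], [-82.01, 121.73], [-58.28, 71.71], [-173.87, 95.51], [-174.79, -0.11], [-173.66, 173.66]. Speed limits (degrees/s): [136.94, 136.94, 172.46, 180, 180, 180].

## Interface

Orientations are given as [roll, pitch, yaw] about the fixed x, y, z axes, in that order (R = Rz(yaw) Ry(pitch) Rx(roll)).
In Python, from plant import r gives the robot as it stands. The module is installed in compiled form; this text tells all that it offers.
- The arm moves only by the shell command python3 -m inch 'ROWS' [FORCE]. ROWS is text: rows parted by semicolons, each of 7 numbers parted by spaces: the shift along the tool's x, y, z in m, then the turn, a rotation vector about the tool's x, y, z in rad, then the opening, from 0 (shut) to 1 (fully open). In form: tx ty tz ax ay az jaw; .... A call has 1 to 20 rows; each row shifts and turns the commanded pose from where the row before left it, along the tool's axes as they then stand; what a row does not reach is not made up. A row lasts 1/12 s, in which the tool goes at most 41.7 mm and 7.16 degrees, less where a joint would pass 70% of its speed; a pose out of reach is approached as far as the arm can. A call with a gripper value outside its range is refused whole. The fingers move at their own pace and stop on an object; FORCE is the grip in N (left out, the last holds). Time passes only in rows, so rows that do not move let the fingers close. It gives the time, the measured TCP pose, the force and the opening at its end, in the units of the state.
- r.get_state(): the state, without advancing time (a new reading comes with each control period).
- r.capture(name): name is "side" or "top"; returns the picture (420x560x3 uint8, red, green, blue); there is no depth.
- r.camera_params(name): a dict with "vfov" (degrees; the focal length in pixels is half the picture's height over the tangent of half this angle, whatever the lens; pixels are square), "cx", "cy" (the principal point, pixels), "R" (3x3) and "t" (3): a world point X has camera coordinates R X + t. Camera axes: x right, y down, z forward; pixel columns grow to the right and rows downward; lengths in m; the calibration is good to about 2 mm. A picture is of the moment at which its call begins. camera_params takes no time and is no camera call.
- r.close_job(): hands the job in, once; it reports no verdict.
Trained networks look in the newest picture that a camera, given by its name, has taken for a name from the list of things; names that differ only in an ending like _2 or _b are one class to them, and where a whole thing is asked for, a point or a joint stands for the part that bears it (a point fixed in the world has none). Each returns a list of dicts, best first, with "p" (0 to 1); they miss things now and then, are a little off and sometimes report something else, mostly with a low value. They report only what shows in the picture. A call takes as long as a camera call. They do not tell look-alikes from the thing itself.
- r.recognise(target, camera): "xy" ([column, row] in pixels, amid what is visible of it).
The state is a dict: "time_s": time; "joints": joint angles; "qd": joint speeds; "joint_torque": joint torques, N m; "tcp_pos": TCP position; "eef_rot": TCP orientation; "contact_force": force on the tool from outside, world axes, zero at the start; "moment": the same for the moment, N m; "gripper_width": finger opening in m.
Only numpy, scipy, OpenCV 4.12 (cv2) and the standard library are available. Lean on these libraries where they do the work, as an engineer would, in place of code of your own. Each camera call takes 0.05 s, during which the arm holds its last target.

## Working session

There is one attempt and no reset: what is moved stays moved. The work goes in short steps, Python scripts to look and compute and a shell command to move; the robot and the scene stay as the last step left them, time stands still between calls to the robot, and variables do not carry over. Pictures are saved under pics/ and viewed, and the job is handed in when it is done.

```bash
mkdir -p pics
python3 - <<'E'
from plant import r
import cv2
for n in("side","top"):
    im=r.capture(n); cv2.imwrite(f"pics/{n}0.png",im[:,:,::-1])
    print(n,r.camera_params(n))
    for t in("fixture","carrier","carrier_rear","clamp_hinge","handle_end","stop_face","post_holder","lens_tube","screw_tray","clamp_pad"):
        print(t,[(d["xy"],round(d["p"],2)) for d in r.recognise(t,n)][:4])
print(r.get_state())
E
```

```text
side {'vfov': 42.169284559236914, 'cx': 280.05801519003796, 'cy': 206.7851754391667, 'R': array([[-0.9944156 , -0.10525445,  0.0076886 ],
       [-0.07915539,  0.69568456, -0.71397298],
       [ 0.06979999, -0.71059446, -0.70013104]]), 't': array([0.5594451 , 0.11026088, 1.08387344])}
fixture [([264.3, 244.1], 0.97)]
carrier [([272.1, 337.1], 0.81), ([369.3, 149.7], 0.8), ([276.0, 226.0], 0.66)]
carrier_rear [([370.4, 148.5], 0.92), ([268.3, 337.8], 0.77), ([274.8, 226.1], 0.72)]
clamp_hinge []
handle_end [([242.0, 227.8], 0.89)]
stop_face [([270.1, 245.9], 0.79)]
post_holder [([277.7, 183.9], 0.75)]
lens_tube [([319.8, 198.9], 0.54)]
screw_tray [([203.7, 210.9], 0.58)]
clamp_pad [([264.2, 242.9], 0.23)]
top {'vfov': 42.45546495355605, 'cx': 273.1540956921498, 'cy': 209.4298109895332, 'R': array([[-0.01350744, -0.99989236,  0.00572841],
       [-0.98101992,  0.01214378, -0.19352633],
       [ 0.19343594, -0.00823373, -0.98107836]]), 't': array([-8.16776571e-05,  6.00485609e-01,  1.08442855e+00])}
fixture [([262.9, 218.4], 0.69)]
carrier [([152.5, 233.7], 0.91), ([402.1, 311.7], 0.76)
[... 378 characters left out ...]
8.1, 192.5], 0.37)]
clamp_pad []
{'time_s': 1.1, 'joints': array([-4.89825208e+01,  2.05461206e+01,  6.81223304e-01, -1.62754199e-03,
       -7.01366369e+01, -1.65080940e+01]), 'qd': array([-0.00449746,  0.03246148, -0.07360607, -0.00896506,  0.03357357,
        0.03184594]), 'joint_torque': array([ 2.73024834e-04, -5.82396805e+01,  2.93299645e+01,  7.00243637e+00,
        1.23981645e-02, -2.83523400e-05]), 'tcp_pos': array([ 0.28000405, -0.61414323,  0.22655323]), 'eef_rot': array([ 1.79998094e+02,  1.03164722e-03, -1.55491168e+02]), 'contact_force': array([-0.17656397,  0.03271718,  0.11017823]), 'moment': array([ 0.03280778, -0.01853393, -0.04316438]), 'gripper_width': 0.0876324331357718}
```

View pics/side0.png

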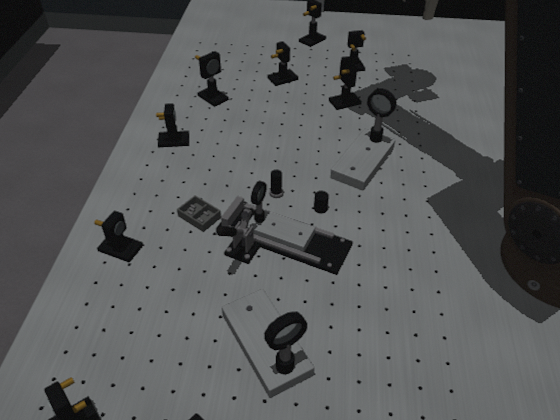

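View pics/top0.png

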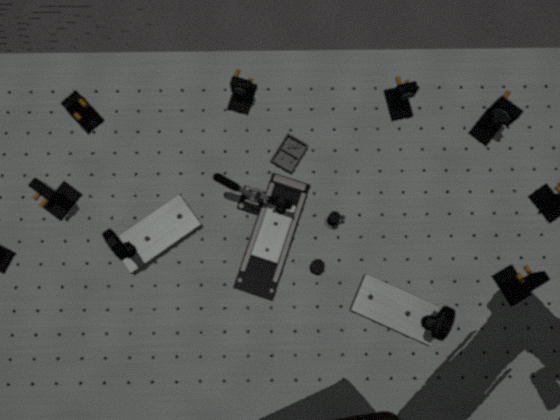

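Run:
```python
import cv2
a=cv2.imread("pics/side0.png");b=cv2.imread("pics/top0.png")
cv2.imwrite("pics/side0c.png",cv2.resize(a[130:300,170:370],None,fx=3.5,fy=3.5,interpolation=cv2.INTER_CUBIC))
cv2.imwrite("pics/top0c.png",cv2.resize(b[130:300,170:370],None,fx=3.5,fy=3.5,interpolation=cv2.INTER_CUBIC))
```

```text
(no output)
```

View pics/side0c.png

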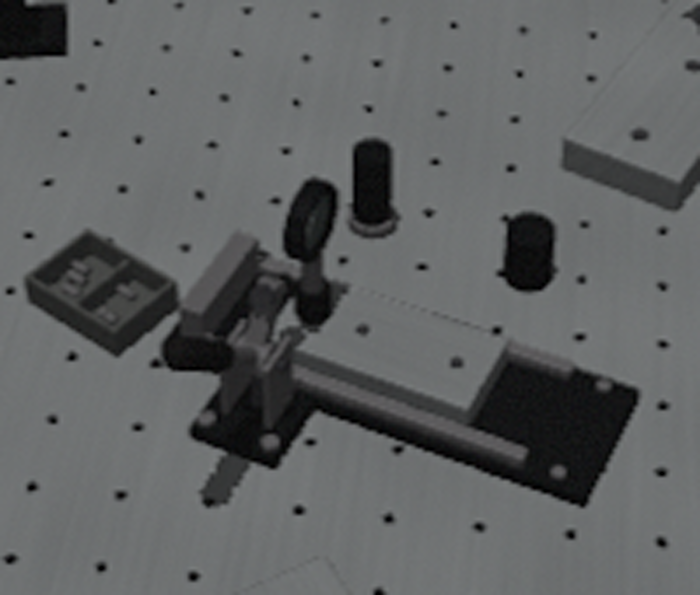

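View pics/top0c.png

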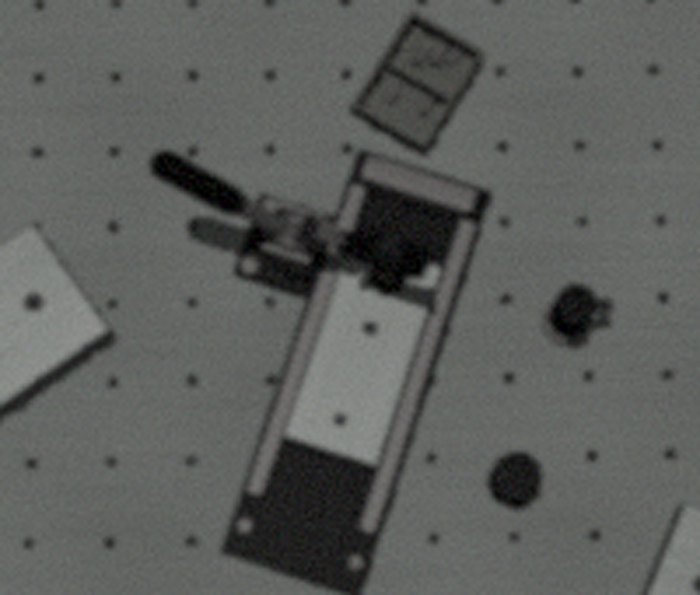

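The look-alikes for the carrier are three, in the top view:
- large plate at (152,233)
- large plate at (402,312)
- small plate at (270,235), between the guides

I choose the third: it is the smallest and sits in the channel, and the crop confirms this. The handle leans out to the left (+y side), with its grip end near (215,177). The post holder is at (333,218), the lens tube at (316,267) and the tray at (289,152).

```bash
cat > h.py <<'E'
import numpy as np
from plant import r
def proj(n,X):
    p=r.camera_params(n);f=210/np.tan(np.radians(p["vfov"]/2))
    c=np.atleast_2d(X)@np.array(p["R"]).T+np.array(p["t"])
    return np.c_[f*c[:,0]/c[:,2]+p["cx"],f*c[:,1]/c[:,2]+p["cy"]]
def plane(n,uv,z):
    p=r.camera_params(n);f=210/np.tan(np.radians(p["vfov"]/2));R=np.array(p["R"]);t=np.array(p["t"])
    d=R.T@np.array([(uv[0]-p["cx"])/f,(uv[1]-p["cy"])/f,1]);o=-R.T@t
    return o+d*(z-o[2])/d[2]
def W(q,P):
    P=np.atleast_2d(P)/1000.;c,s=np.cos(q[2]),np.sin(q[2])
    return np.c_[q[0]+c*P[:,0]-s*P[:,1],q[1]+s*P[:,0]+c*P[:,1],P[:,2]]
E
cat > fit.py <<'E'
from h import *
from scipy.optimize import least_squares
cr=lambda u,v:(u/3.5+170-.36,v/3.5+130-.36)
obs={"top":[((-115,45,10),cr(222,550)),((-115,-45,10),cr(361,597)),((146,36,38),cr(362,153)),((146,-36,38),cr(490,192)),((-75,35,18),cr(258,494)),((-75,-35,18),cr(371,531))],
"side":[((-115,-45,10),cr(638,390)),((-115,45,10),cr(586,505)),((-75,35,18),cr(525,452)),((146,-36,38),cr(242,234)),((146,36,38),cr(183,318))]}
def res(q):
    return np.concatenate([(proj(n,W(q,[a for a,_ in o]))-[b for _,b in o]).ravel() for n,o in obs.items()])
s=least_squares(res,[.6,0,-.28]);q=s.x
print(q,np.degrees(q[2]));print(res(q).reshape(-1,2).round(1))
np.save("q.npy",q)
def inv(p):
    d=p[:2]-q[:2];c,s=np.cos(q[2]),np.sin(q[2]);return [1000*(c*d[0]+s*d[1]),1000*(-s*d[0]+c*d[1])]
for n,uv in(("top",cr(287,440)),("top",cr(375,465)),("side",cr(508,350)),("side",cr(474,414))):print(n,inv(plane(n,uv,.03)))
for k,uv,z in(("post",(333.5,220),0.03),("tube",(317,267.3),.04),("tray",(289,154),.02)):print(k,plane("top",uv,z),inv(plane("top",uv,z)))
a=np.radians(45)
print("handle end",proj("top",W(q,[80,62+116*np.sin(a),50+116*np.cos(a)])),proj("side",W(q,[80,62+116*np.sin(a),50+116*np.cos(a)])))
E
python3 fit.py
```

```text
[ 0.53553997  0.00154782 -0.33316048] -19.088689399235896
[[-0.8  0.2]
 [-0.7  0.2]
 [ 1.5 -0.3]
 [-3.7 -1.3]
 [-0.8 -0.4]
 [-2.1 -0.6]
 [ 1.9 -0.8]
 [ 1.  -2.3]
 [ 1.4 -0.3]
 [-0.9 -1.5]
 [-0.8 -3.7]]
top [np.float64(-39.392797207994434), np.float64(26.12542514948751)]
top [np.float64(-36.98091830111925), np.float64(-29.527347181699945)]
side [np.float64(-38.18837826440733), np.float64(-20.384523558053566)]
side [np.float64(-39.82368606600229), np.float64(33.148431393214324)]
post [ 0.58118547 -0.13820953  0.03      ] [np.float64(88.8406488136072), np.float64(-117.1450683533373)]
tube [ 0.47875563 -0.09867159  0.04      ] [np.float64(-20.887081380760154), np.float64(-113.27894622489352)]
tray [ 0.73375395 -0.04526333  0.02      ] [np.float64(202.62359862392546), np.float64(20.58502379205826)]
handle end [[213.30887715 174.70172237]] [[219.89348858 230.35167486]]
```

```bash
cat > ov.py <<'E'
import sys,cv2
from h import *
def ov(q,cx,n,src,out,ang=0.0,box=(170,130,200,170),k=4):
    im=cv2.imread(src);x,y,w,h=box
    im=cv2.resize(im[y:y+h,x:x+w],None,fx=k,fy=k,interpolation=cv2.INTER_CUBIC)
    im=cv2.convertScaleAbs(im,alpha=1.8)
    def ln(P,c,closed=True):
        p=((proj(n,W(q,P))-[x,y]+.5)*k-.5).round().astype(int)
        cv2.polylines(im,[p.reshape(-1,1,2)],closed,c,1)
    rect=lambda a,b,c,d,z:[(a,c,z),(b,c,z),(b,d,z),(a,d,z)]
    ln(rect(-115,155,-45,45,10),(0,0,255));ln(rect(130,146,-36,36,38),(0,255,255))
    ln(rect(-75,130,31.5,31.5,18),(0,255,0));ln(rect(-75,130,-31.5,-31.5,18),(0,255,0))
    ln(rect(cx-65,cx+65,-30,30,30),(255,255,0))
    t=np.radians(45)-ang
    ln([(80,62,50),(80,62+116*np.sin(t),50+116*np.cos(t))],(255,0,255),False)
    cv2.imwrite(out,im)
if __name__=="__main__":
    q=np.load("q.npy")
    ov(q,27,"top","pics/top0.png",f"pics/ovt{sys.argv[1]}.png");ov(q,27,"side","pics/side0.png",f"pics/ovs{sys.argv[1]}.png")
E
sed -i 's/((146,36,38),cr(362,153)),((146,-36,38),cr(490,192)),/((146,36,38),cr(368,160)),((146,-36,38),cr(482,195)),/; s/,((146,-36,38),cr(242,234)),((146,36,38),cr(183,318))//' fit.py
python3 fit.py; python3 ov.py 1
```

```text
[ 5.35159951e-01  3.67221813e-04 -3.44979293e-01] -19.765857534276172
[[-0.8 -0.1]
 [-0.8  0.4]
 [ 1.1 -2. ]
 [-0.1 -1.6]
 [-0.6 -0.5]
 [-2.  -0.4]
 [ 2.1 -0.7]
 [ 0.7 -2.3]
 [ 1.2 -0.5]]
top [np.float64(-39.74043179292944), np.float64(26.897585314660606)]
top [np.float64(-36.670986908248125), np.float64(-28.722795267535318)]
side [np.float64(-37.98641735294238), np.float64(-19.594880603099558)]
side [np.float64(-40.254292226028525), np.float64(33.91500858553976)]
post [ 0.58118547 -0.13820953  0.03      ] [np.float64(90.17730605859184), np.float64(-114.84737007586249)]
tube [ 0.47875563 -0.09867159  0.04      ] [np.float64(-19.588452514272465), np.float64(-112.27833935522355)]
tray [ 0.73375395 -0.04526333  0.02      ] [np.float64(202.32454073001526), np.float64(24.21785097336042)]
handle end [[214.63245925 174.2454161 ]] [[219.65870808 229.2219132 ]]
```

View pics/ovt1.png

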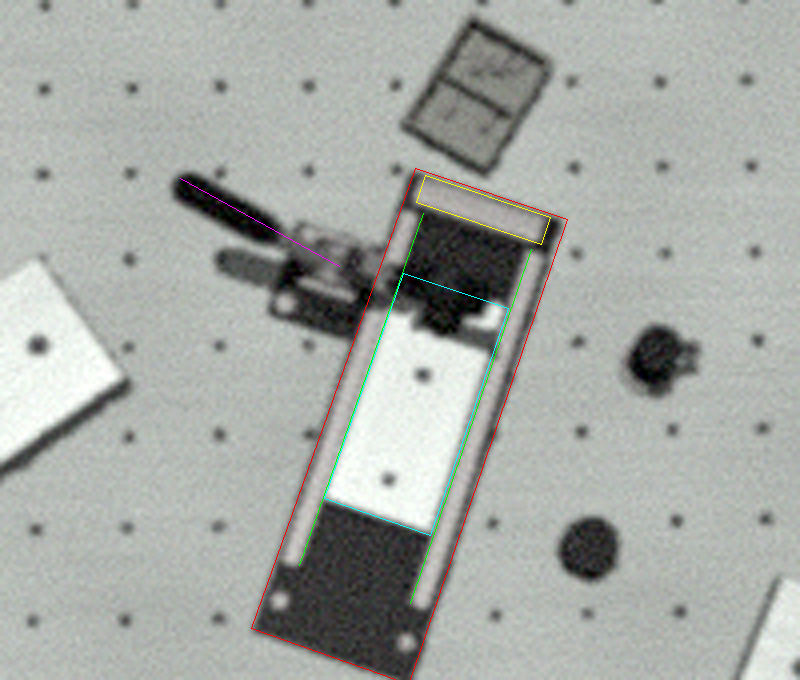

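View pics/ovs1.png

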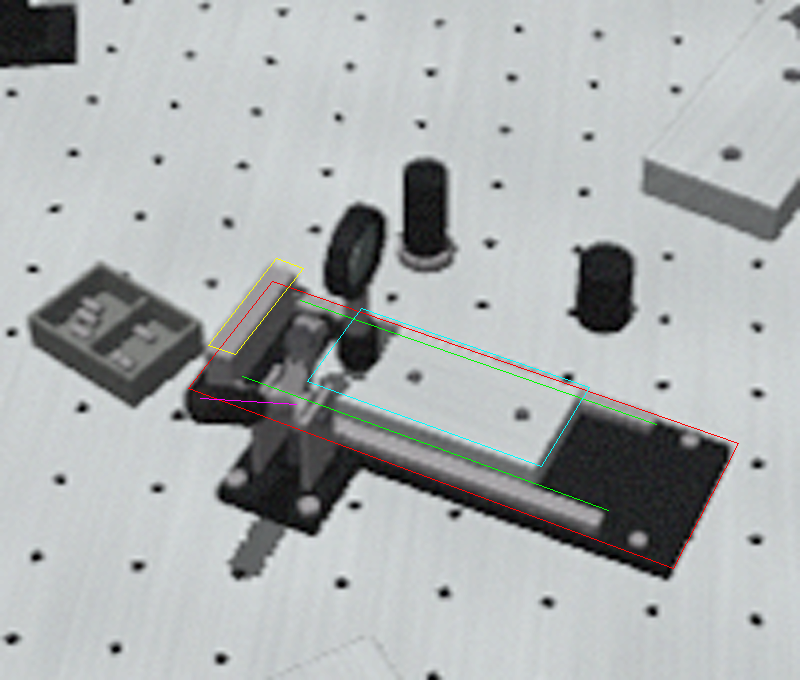

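The top overlay fits to about 1 px, roughly 2 mm. The side overlay is about 2 px off, which is within calibration. The carrier is near fixture x = 27 and the fixture yaw is near -19.4°. Next I turn the tool so the jaw axis lies along the fixture's y, and close it.

```bash
python3 -m inch '0 0 0 0 0 0.109 0; 0 0 0 0 0 0.109 0; 0 0 0 0 0 0.109 0; 0 0 0 0 0 0.109 0; 0 0 0 0 0 0.109 0; 0 0 0 0 0 0.109 0; 0 0 0 0 0 0.109 0'
cat > go.py <<'E'
import sys
from h import *
q=np.load("q.npy");q[2]=np.radians(-19.4)
s=r.get_state();R=None
from scipy.spatial.transform import Rotation as Ro
R=Ro.from_euler("xyz",s["eef_rot"],degrees=True)
p=W(q,[float(a) for a in sys.argv[1:4]])[0]
c,sn=np.cos(q[2]),np.sin(q[2]);d=s["tcp_pos"]-[q[0],q[1],0]
print("t",s["time_s"],"fix pos",(1000*np.array([c*d[0]+sn*d[1],-sn*d[0]+c*d[1],d[2]])).round(1),"yaw err",s["eef_rot"][2]-(180-19.4),s["eef_rot"].round(2),"w",s["gripper_width"],"F",s["contact_force"].round(1),"joints",s["joints"].round(0))
print("tool shift",R.inv().apply(p-s["tcp_pos"]).round(4))
E
python3 go.py -65 0 200
```

```text
time_s: 1.68
tcp_pos: [0.28, -0.6141, 0.2266]
eef_rot: [180.0, -0.0, 160.5]
contact_force: [-0.5, 0.6, -0.3]
gripper_width: 0.0465
t 1.6833 fix pos [ -36.6 -664.4  226.6] yaw err -0.1144656366718948 [180.    -0.   160.49] w 0.04652738249571715 F [-0.5  0.6 -0.3] joints [-49.  21.   1.  -0. -70. -61.]
tool shift [0.0298 0.6643 0.0266]
```

```bash
python3 -m inch '0.0015 0.0332 0 0 0 0 0; 0.0015 0.0332 0 0 0 0 0; 0.0015 0.0332 0 0 0 0 0; 0.0015 0.0332 0 0 0 0 0; 0.0015 0.0332 0 0 0 0 0; 0.0015 0.0332 0 0 0 0 0; 0.0015 0.0332 0 0 0 0 0; 0.0015 0.0332 0 0 0 0 0; 0.0015 0.0332 0 0 0 0 0; 0.0015 0.0332 0 0 0 0 0; 0.0015 0.0332 0 0 0 0 0; 0.0015 0.0332 0 0 0 0 0; 0.0015 0.0332 0 0 0 0 0; 0.0015 0.0332 0 0 0 0 0; 0.0015 0.0332 0 0 0 0 0; 0.0015 0.0332 0 0 0 0 0; 0.0015 0.0332 0 0 0 0 0; 0.0015 0.0332 0 0 0 0 0; 0.0015 0.0332 0 0 0 0 0; 0.0015 0.0332 0 0 0 0 0'
python3 go.py -70 0 60
```

```text
time_s: 3.35
tcp_pos: [0.4703, 0.0245, 0.227]
eef_rot: [180.0, 0.0, 160.8]
contact_force: [1.0, -0.2, -0.2]
gripper_width: 0.0007
t 3.35 fix pos [-69.2   1.2 227. ] yaw err 0.21469306901690288 [1.7996e+02 4.0000e-02 1.6081e+02] w 0.0006545931501689391 F [ 1.  -0.2 -0.2] joints [  27.    1.  -24.    0.  -65. -136.]
tool shift [ 0.0009 -0.0014  0.167 ]
```

```bash
python3 -m inch '0 -0.001 0.033 0 0 0 0; 0 0 0.033 0 0 0 0; 0 0 0.033 0 0 0 0; 0 0 0.033 0 0 0 0; 0 0 0.033 0 0 0 0; 0 0 0 0 0 0 0; 0 0 0 0 0 0 0'
python3 go.py -70 0 17
python3 - <<'E'
from plant import r
import cv2
for n in("side","top"): 
    im=r.capture(n)[:,:,::-1][150:320,170:370]; cv2.imwrite(f"pics/{n}1.png",cv2.resize(cv2.convertScaleAbs(im,alpha=1.8),None,fx=3.5,fy=3.5,interpolation=2))
E
```

```text
time_s: 3.93
tcp_pos: [0.4689, 0.0213, 0.061]
eef_rot: [-179.8, -0.1, 160.8]
contact_force: [0.7, -0.9, 0.5]
gripper_width: 0.0003
t 3.9333 fix pos [-69.4  -2.3  61. ] yaw err 0.2104983856759759 [-1.7983e+02 -1.4000e-01  1.6081e+02] w 0.0003436880778244267 F [ 0.7 -0.9  0.5] joints [  27.   12.  -37.    0.  -41. -136.]
tool shift [0.0005 0.0024 0.044 ]
```

View pics/side1.png

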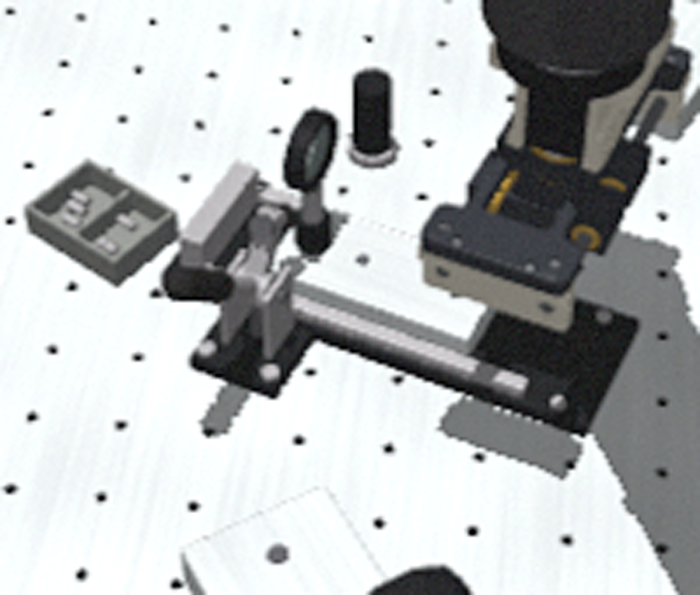

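View pics/top1.png

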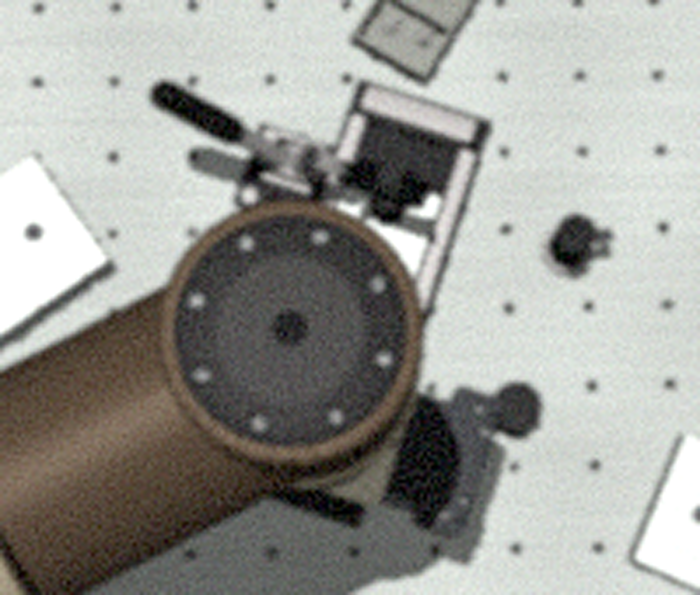

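Run:
```python
from h import *
import cv2
from scipy.spatial.transform import Rotation as Ro
s=r.get_state();R=Ro.from_euler("xyz",s["eef_rot"],degrees=True)
im=r.capture("side")[:,:,::-1];b=(270,150,130,110);k=6
im=cv2.resize(cv2.convertScaleAbs(im[b[1]:b[1]+b[3],b[0]:b[0]+b[2]],alpha=1.8),None,fx=k,fy=k,interpolation=2)
for v,c in(((0,0,0),(0,0,255)),((.03,0,0),(255,0,0)),((0,.03,0),(0,255,0)),((0,0,-.066),(0,255,255))):
    p=(proj("side",s["tcp_pos"]+R.apply(v))[0]-b[:2]+.5)*k
    cv2.circle(im,tuple(int(a) for a in p),5,c,-1)
cv2.imwrite("pics/side1b.png",im)
```

```text
(no output)
```

View pics/side1b.png

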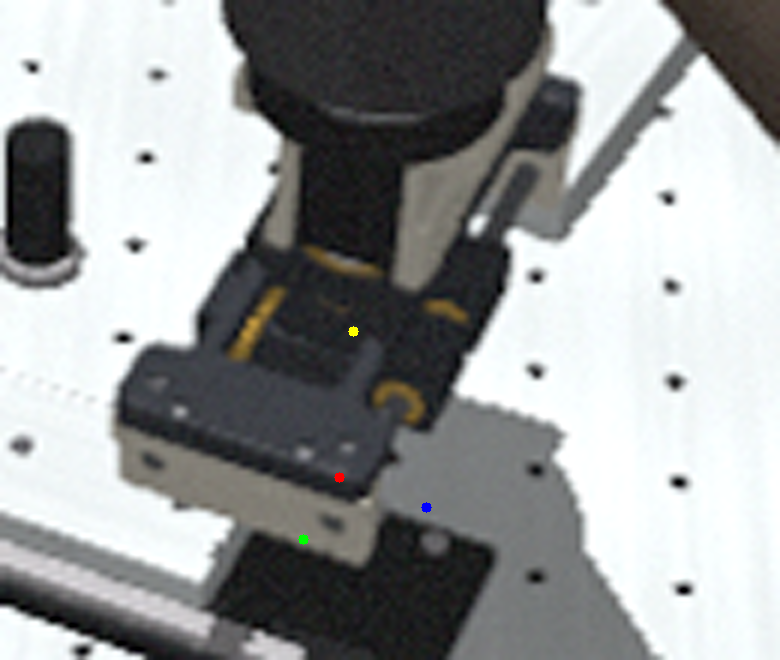

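```bash
python3 - <<'E'
from h import *
q=np.load("q.npy");q[2]=np.radians(-19.4)
print((proj("side",W(q,[(-69-39,96,127),(-69+39,96,127),(-69-39,96,100)]))-[270,150])*6)
E
python3 -m inch '0 0.002 0.02 0 0 0 0; 0 0 0.018 0 0 0 0; 0 0 0.004 0 0 0 0; 0 0 0 0 0 0 0; 0 0 0 0 0 0 0'
python3 go.py -48 0 19
```

```text
[[354.9364782  588.14836481]
 [108.17072615 500.97792349]
 [348.40337875 649.13783616]]
time_s: 4.5
tcp_pos: [0.4713, 0.024, 0.0209]
eef_rot: [179.9, 0.1, 160.8]
contact_force: [-0.4, -0.2, 0.4]
gripper_width: 0.0002
t 4.5 fix pos [-68.1   1.1  20.9] yaw err 0.21012540220488063 [1.7994e+02 8.0000e-02 1.6081e+02] w 0.00019729101476420886 F [-0.4 -0.2  0.4] joints [  27.   16.  -39.    0.  -35. -136.]
tool shift [-0.0201 -0.0011  0.0019]
```

```bash
python3 -m inch '-0.004 0 0.003 0 0 0 0; -0.006 0 0 0 0 0 0; -0.006 0 0 0 0 0 0; -0.006 0 0 0 0 0 0; -0.006 0 0 0 0 0 0; 0 0 0 0 0 0 0'
python3 go.py -9.5 0 18
```

```text
time_s: 5.0
tcp_pos: [0.4982, 0.0142, 0.0166]
eef_rot: [180.0, 0.0, 160.8]
contact_force: [0.6, 0.1, -0.1]
gripper_width: 0.0005
t 5.0 fix pos [-39.5   0.8  16.6] yaw err 0.17126098146744084 [1.7999e+02 3.0000e-02 1.6077e+02] w 0.0005399356939709637 F [ 0.6  0.1 -0.1] joints [  24.   18.  -36.    0.  -36. -134.]
tool shift [-0.0299 -0.0009 -0.0013]
```

```bash
for i in 1; do python3 -m inch '-0.004 0 0 0 0 0 0; -0.004 0 0 0 0 0 0; -0.004 0 0 0 0 0 0'; done; python3 go.py -9.5 0 18
python3 - <<'E'
from plant import r
import cv2
im=r.capture("side")[:,:,::-1][150:290,200:370]; cv2.imwrite("pics/side2.png",cv2.resize(cv2.convertScaleAbs(im,alpha=1.8),None,fx=4,fy=4,interpolation=2))
E
```

```text
time_s: 5.25
tcp_pos: [0.5081, 0.0103, 0.0164]
eef_rot: [-180.0, -0.0, 160.8]
contact_force: [-1.7, 0.6, -0.9]
gripper_width: 0.0004
t 5.25 fix pos [-28.8   0.4  16.4] yaw err 0.19197129869348828 [-1.7997e+02 -4.0000e-02  1.6079e+02] w 0.00040735057220742473 F [-1.7  0.6 -0.9] joints [  23.   19.  -35.   -0.  -36. -133.]
tool shift [-0.0193 -0.0004 -0.0016]
```

View pics/side2.png

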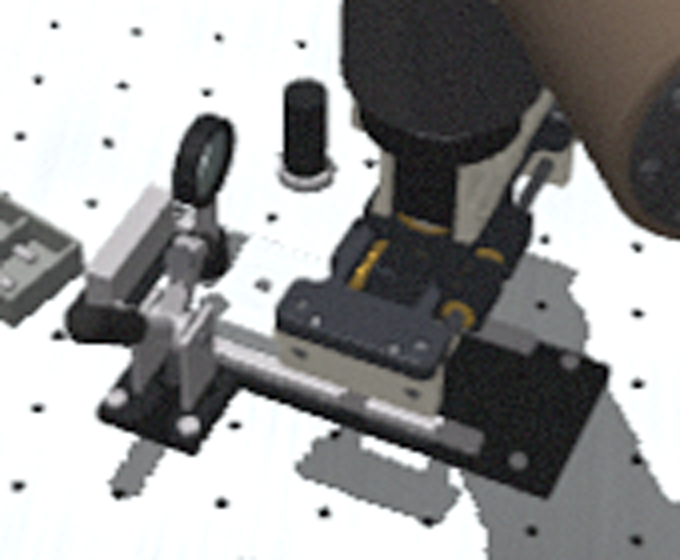

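The gripper follows behind the carrier, which hides the rear face, and the force is still small. I push on in small steps.

```bash
python3 -m inch '-0.004 0 0 0 0 0 0; -0.004 0 0 0 0 0 0'; python3 -m inch '-0.003 0 0 0 0 0 0; -0.003 0 0 0 0 0 0'; python3 go.py -9.5 0 18
```

```text
time_s: 5.47
tcp_pos: [0.5158, 0.0078, 0.0164]
eef_rot: [-180.0, -0.0, 160.8]
contact_force: [-1.1, 1.1, -1.4]
gripper_width: 0.0004
time_s: 5.63
tcp_pos: [0.5217, 0.0058, 0.0165]
eef_rot: [-180.0, -0.0, 160.8]
contact_force: [-1.6, 0.7, 0.3]
gripper_width: 0.0003
t 5.6333 fix pos [-14.5   0.7  16.5] yaw err 0.18905444156737872 [-1.8000e+02 -1.0000e-02  1.6079e+02] w 0.0002630310818490664 F [-1.6  0.7  0.3] joints [  22.   20.  -33.   -0.  -37. -131.]
tool shift [-0.005  -0.0007 -0.0015]
```

```bash
python3 -m inch '-0.002 0 0 0 0 0 0; -0.002 0 0 0 0 0 0; -0.002 0 0 0 0 0 0';python3 go.py -9.5 0 18
python3 - <<'E'
from plant import r
import cv2
im=r.capture("side")[:,:,::-1][150:290,200:370]; cv2.imwrite("pics/side3.png",cv2.resize(cv2.convertScaleAbs(im,alpha=1.8),None,fx=4,fy=4,interpolation=2))
im=r.capture("top")[:,:,::-1][150:290,200:370]; cv2.imwrite("pics/top3.png",cv2.resize(cv2.convertScaleAbs(im,alpha=1.8),None,fx=4,fy=4,interpolation=2))
E
```

```text
time_s: 5.88
tcp_pos: [0.5261, 0.0039, 0.0164]
eef_rot: [-180.0, -0.1, 160.8]
contact_force: [-11.8, 9.9, 8.5]
gripper_width: 0.0005
t 5.8833 fix pos [-9.7  0.4 16.4] yaw err 0.16356388808367228 [-1.7996e+02 -1.1000e-01  1.6076e+02] w 0.0005446226403246779 F [-11.8   9.9   8.5] joints [  22.   20.  -32.   -0.  -38. -131.]
tool shift [-0.0002 -0.0004 -0.0016]
```

View pics/side3.png

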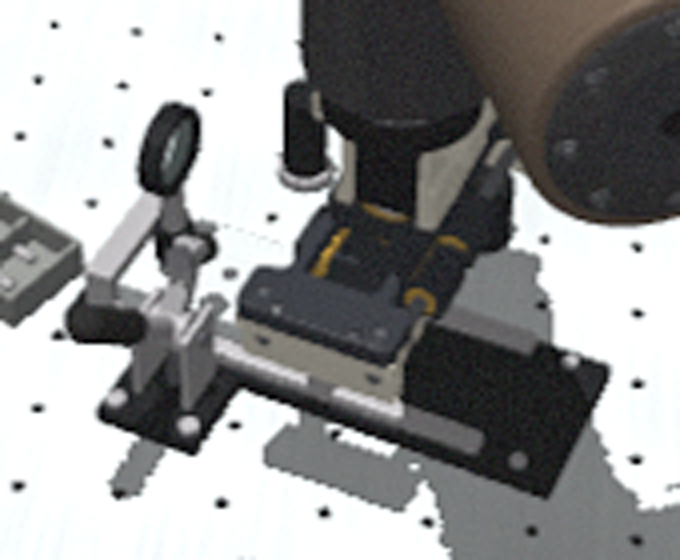

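View pics/top3.png

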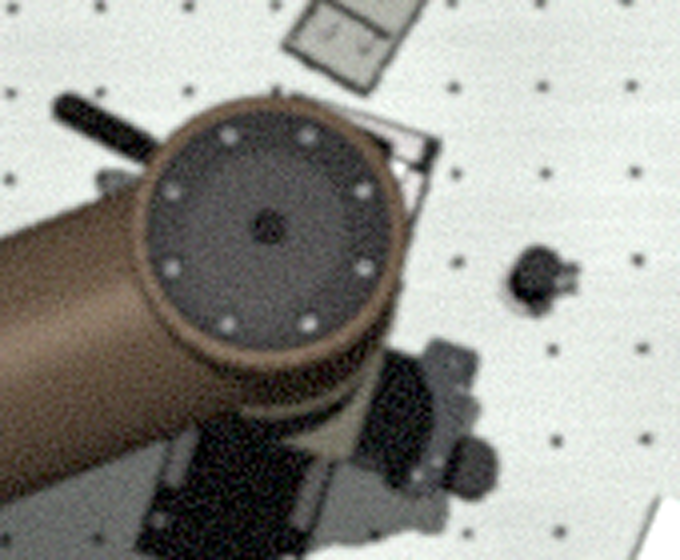

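The ring has moved up to the stop, and the white plate meets the stop at about (400,165) in the top crop. The force jumped at x = -9.7, where home was predicted. I hold there, press slightly more, then back off.

```bash
python3 -m inch '-0.001 0 0 0 0 0 0; 0 0 0 0 0 0 0; 0 0 0 0 0 0 0; 0 0 0 0 0 0 0';python3 go.py -9.5 0 18; python3 -m inch '0.006 0 0 0 0 0 0; 0.02 0 0 0 0 0 0; 0.02 0 0 0 0 0 0;0.012 0 -0.01 0 0 0 0; 0 0 -0.04 0 0 0 0; 0 0 -0.04 0 0 0 0; 0 0 -0.04 0 0 0 0; 0 0 -0.04 0 0 0 0; 0 0 -0.035 0 0 0 0; 0 0 0 0 0 0 0';python3 go.py -65 200 200
```

```text
time_s: 6.32
tcp_pos: [0.526, 0.0039, 0.0163]
eef_rot: [-179.9, -0.2, 160.8]
contact_force: [-8.7, 6.8, 5.3]
gripper_width: 0.0006
t 6.3167 fix pos [-9.8  0.3 16.3] yaw err 0.16595476578453372 [-179.95   -0.18  160.77] w 0.0006433817024861285 F [-8.7  6.8  5.3] joints [  22.   20.  -32.   -0.  -38. -131.]
tool shift [-0.0003 -0.0003 -0.0017]
time_s: 7.15
tcp_pos: [0.4774, 0.0236, 0.2297]
eef_rot: [179.6, 0.7, 160.9]
contact_force: [2.2, 0.6, 0.4]
gripper_width: 0.0006
t 7.15 fix pos [-62.2   2.7 229.7] yaw err 0.26518650670658417 [179.57   0.66 160.87] w 0.0005793272228257809 F [2.2 0.6 0.4] joints [  27.    1.  -24.    0.  -65. -136.]
tool shift [0.0022 0.1971 0.0312]
```

```bash
python3 -m inch '0 0.036 0 0 0 0 0; 0 0.036 0 0 0 0 0; 0 0.036 0 0 0 0 0; 0 0.036 0 0 0 0 0;0 0.036 0 0 0 0 0; 0 0.005 0 0 0 0 0; -0.03 0 0 0 0 0 0; -0.03 0 0 0 0 0 0; -0.03 0 0 0 0 0 0; -0.03 0 0 0 0 0 0; -0.022 0 0 0 0 0 0; 0 0 0 0 0 0 0; 0 0 0 0 0 0 0';python3 go.py 80 185 118
python3 - <<'E'
from ov import *
q=np.load("q.npy");q[2]=np.radians(-19.4)
for n in("side","top"):
    cv2.imwrite(f"pics/{n}4.png",r.capture(n)[:,:,::-1]); ov(q,65,n,f"pics/{n}4.png",f"pics/{n}4o.png")
    for t in("post_holder","lens_tube","screw_tray"): print(t,[(d["xy"],round(d["p"],2)) for d in r.recognise(t,n)][:2])
E
```

```text
time_s: 8.23
tcp_pos: [0.6691, 0.15, 0.2205]
eef_rot: [-180.0, -0.0, 160.7]
contact_force: [-0.6, 0.4, 0.6]
gripper_width: 0.0005
t 8.2333 fix pos [ 76.7 185.6 220.5] yaw err 0.09467860778909198 [-1.7997e+02 -2.0000e-02  1.6069e+02] w 0.0004794426552727413 F [-0.6  0.4  0.6] joints [  29.   22.    2.    0.  -70. -138.]
tool shift [-0.0034 -0.0005  0.1025]
post_holder [([277.0, 186.2], 0.57)]
lens_tube [([317.6, 199.0], 0.72), ([239.6, 230.1], 0.5)]
screw_tray [([207.4, 219.0], 0.75)]
post_holder [([332.1, 216.3], 0.61)]
lens_tube [([316.7, 267.2], 0.73)]
screw_tray [([288.0, 150.9], 0.82)]
```

View pics/side4o.png

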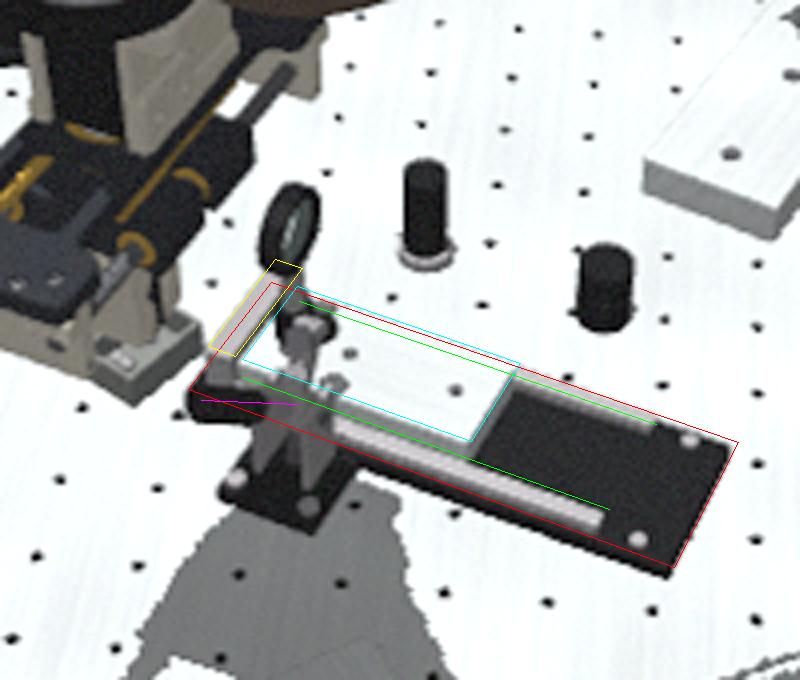

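View pics/top4o.png

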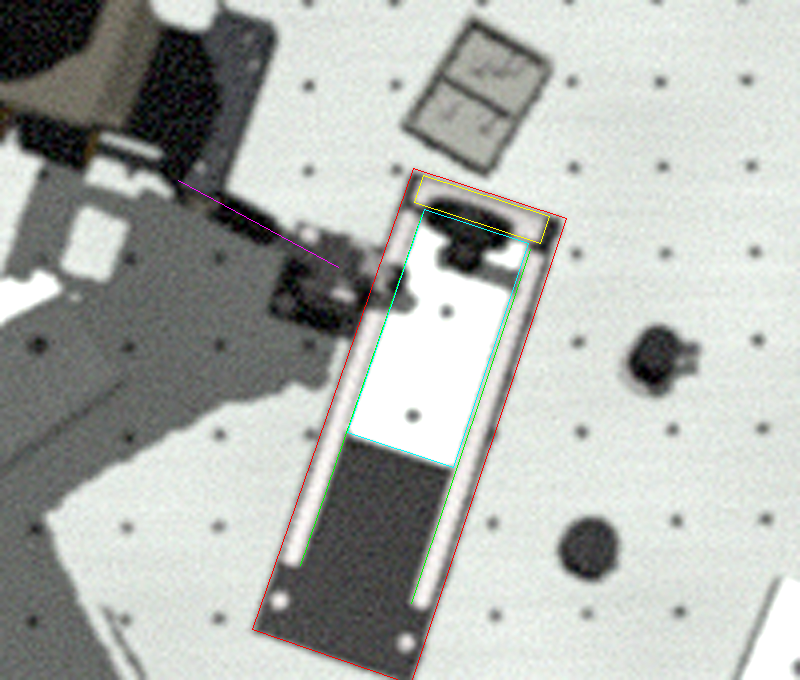

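In the overlays the carrier plate lies on the model's home position: its front edge meets the stop and its rear edge is at (348,432)–(456,466) in the top crop. The bystanders are unmoved. Next I lower the fingers outside the handle's end.

```bash
python3 -m inch '-0.003 0 0.025 0 0 0 0; 0 0 0.025 0 0 0 0; 0 0 0.025 0 0 0 0; 0 0 0.02 0 0 0 0; 0 0 0.007 0 0 0 0; 0 0 0 0 0 0 0; 0 0 0 0 0 0 0';python3 go.py 80 170 118
python3 - <<'E'
from plant import r
import cv2
for n in("side","top"): 
    im=r.capture(n)[:,:,::-1][130:290,140:340]; cv2.imwrite(f"pics/{n}5.png",cv2.resize(cv2.convertScaleAbs(im,alpha=1.8),None,fx=4,fy=4,interpolation=2))
E
```

```text
time_s: 9.22
tcp_pos: [0.6715, 0.1499, 0.1204]
eef_rot: [180.0, 0.0, 160.8]
contact_force: [-0.1, 0.0, 0.4]
gripper_width: 0.0006
t 9.2167 fix pos [ 78.9 186.3 120.4] yaw err 0.22287952276113288 [1.8000e+02 4.0000e-02 1.6082e+02] w 0.0005634589919818717 F [-0.1  0.   0.4] joints [  29.   26.   -5.    0.  -59. -138.]
tool shift [-0.001  -0.0163  0.0024]
```

View pics/side5.png

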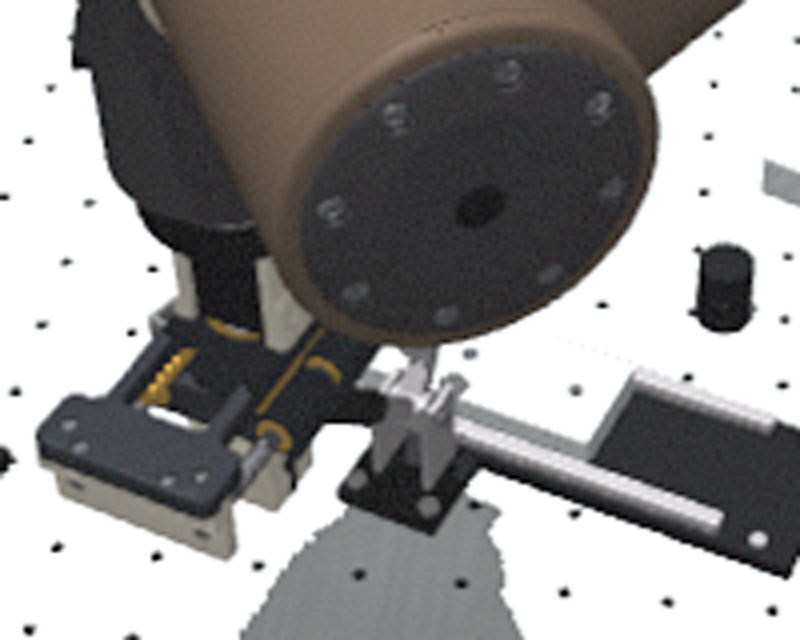

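View pics/top5.png

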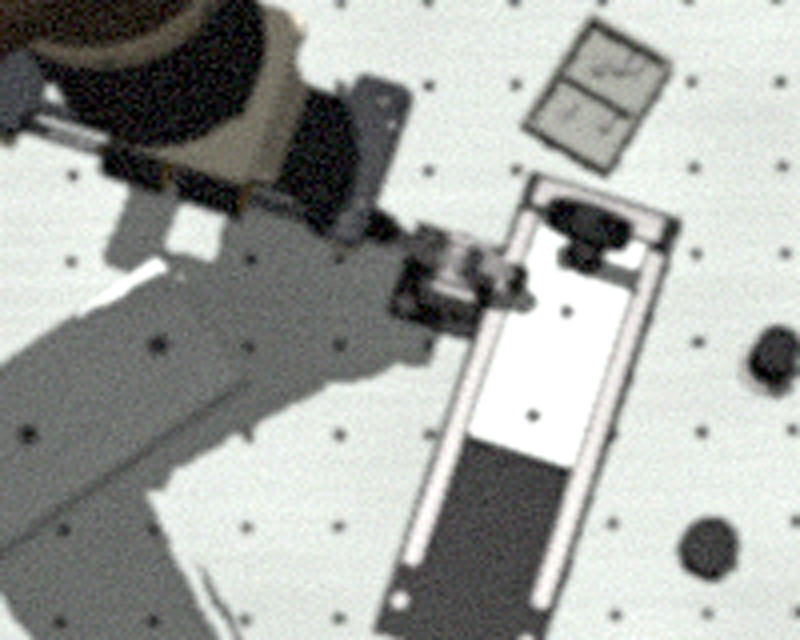

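```bash
python3 -m inch '-0.001 -0.008 0.002 0 0 0 0; 0 -0.008 0 0 0 0 0; 0 -0.006 0 0 0 0 0; 0 -0.006 0 0 0 0 0; 0 -0.006 0 0 0 0 0';python3 go.py 80 105 118; python3 -m inch '0 -0.006 0 0 0 0 0; 0 -0.006 0 0 0 0 0'; python3 go.py 80 105 118
```

```text
time_s: 9.73
tcp_pos: [0.6658, 0.1211, 0.1214]
eef_rot: [179.4, 0.5, 160.9]
contact_force: [7.8, 18.2, 12.6]
gripper_width: 0.0006
t 9.7333 fix pos [ 83.1 157.3 121.4] yaw err 0.28735281402771307 [179.37   0.55 160.89] w 0.0006187155298708835 F [ 7.8 18.2 12.6] joints [  27.   25.   -7.   -0.  -57. -136.]
tool shift [ 0.0034 -0.0523  0.0028]
time_s: 9.9
tcp_pos: [0.6645, 0.1112, 0.124]
eef_rot: [179.2, 0.8, 161.0]
contact_force: [7.9, 13.9, 9.2]
gripper_width: 0.0003
t 9.9 fix pos [ 85.2 147.5 124. ] yaw err 0.3650335595133356 [179.17   0.84 160.97] w 0.00025149698720242444 F [ 7.9 13.9  9.2] joints [  26.   24.   -8.    0.  -57. -135.]
tool shift [ 0.0055 -0.0425  0.0053]
```

```bash
python3 -m inch '0.003 -0.005 0.003 0 0 0 0; 0.002 -0.006 0 0 0 0 0; 0 -0.006 0 0 0 0 0'; python3 go.py 80 105 118;  python3 -m inch '0 -0.006 0 0 0 0 0; 0 -0.006 0 0 0 0 0'; python3 go.py 80 105 118
```

```text
time_s: 10.15
tcp_pos: [0.6474, 0.0922, 0.1161]
eef_rot: [179.8, 0.2, 160.8]
contact_force: [1.0, 5.0, 5.3]
gripper_width: 0.0004
t 10.15 fix pos [ 75.4 123.9 116.1] yaw err 0.22988412358429855 [1.7983e+02 1.5000e-01 1.6083e+02] w 0.00038214461110153136 F [1.  5.  5.3] joints [  25.   23.  -10.   -0.  -56. -134.]
tool shift [-0.0046 -0.0189 -0.002 ]
time_s: 10.32
tcp_pos: [0.6427, 0.0796, 0.1154]
eef_rot: [180.0, 0.1, 160.8]
contact_force: [0.5, 1.0, 2.0]
gripper_width: 0.0008
t 10.3167 fix pos [ 75.1 110.5 115.4] yaw err 0.20011296007069745 [1.7996e+02 6.0000e-02 1.6080e+02] w 0.0007766290995768728 F [0.5 1.  2. ] joints [  24.   23.  -11.    0.  -56. -134.]
tool shift [-0.0048 -0.0055 -0.0026]
```

```bash
python3 -m inch '-0.003 -0.006 0 0 0 0 0; 0 -0.006 0 0 0 0 0; 0 -0.006 0 0 0 0 0; 0 -0.005 0 0 0 0 0; 0 0 0 0 0 0 0; 0 0 0 0 0 0 0'; python3 go.py 80 180 118
python3 - <<'E'
from plant import r
import cv2
for n in("side","top"): 
    im=r.capture(n)[:,:,::-1][130:290,140:340]; cv2.imwrite(f"pics/{n}6.png",cv2.resize(cv2.convertScaleAbs(im,alpha=1.8),None,fx=4,fy=4,interpolation=2))
E
```

```text
time_s: 10.82
tcp_pos: [0.6377, 0.057, 0.1144]
eef_rot: [-180.0, -0.0, 160.8]
contact_force: [0.0, 0.3, 0.1]
gripper_width: 0.0007
t 10.8167 fix pos [ 77.9  87.4 114.4] yaw err 0.15342587539720398 [-1.7998e+02 -2.0000e-02  1.6075e+02] w 0.0007102519561096441 F [0.  0.3 0.1] joints [  23.   22.  -12.    0.  -56. -132.]
tool shift [-0.0024  0.0926 -0.0037]
```

View pics/side6.png

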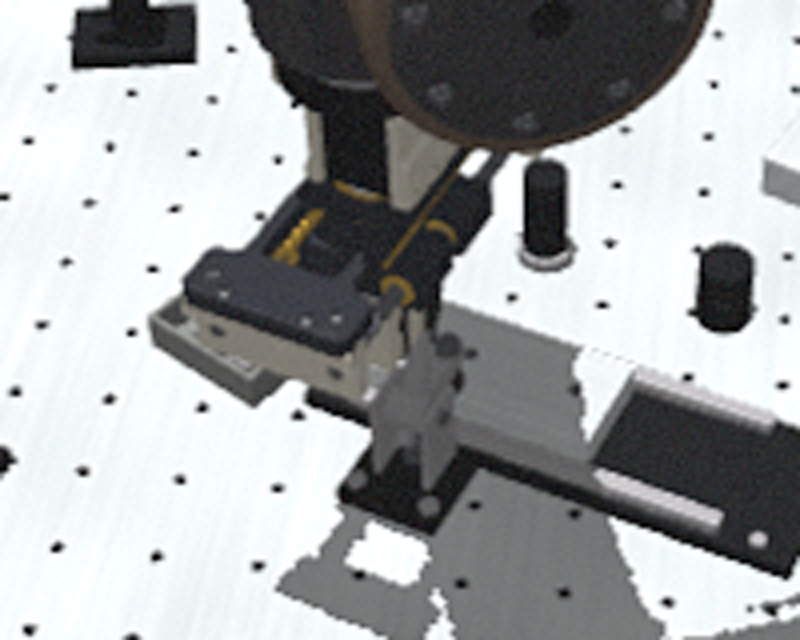

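View pics/top6.png

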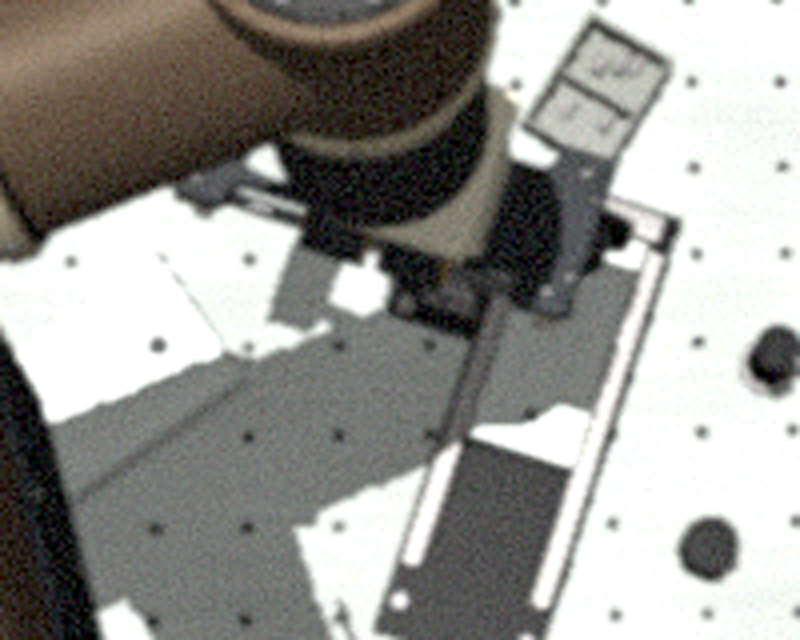

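The hand covers the handle in both views. The force has dropped to zero, so the handle has left the fingers. I back out the way I came, then look.

```bash
python3 -m inch '0 0.015 0 0 0 0 0; 0 0.03 0 0 0 0 0; 0 0.03 0 0 0 0 0; 0 0.03 0 0 0 0 0; 0 0 -0.035 0 0 0 0; 0 0 -0.035 0 0 0 0; 0 0.03 -0.035 0 0 0 0; 0 0.04 0 0 0 0 0; 0 0.04 0 0 0 0 0; 0 0.03 0 0 0 0 0; 0 0 0 0 0 0 0; 0 0 0 0 0 0 0'; python3 go.py 80 180 118
python3 - <<'E'
from ov import *
q=np.load("q.npy");q[2]=np.radians(-19.4)
for n in("side","top"):
    cv2.imwrite(f"pics/{n}7.png",r.capture(n)[:,:,::-1]); ov(q,65,n,f"pics/{n}7.png",f"pics/{n}7o.png",ang=1.05)
    for t in("post_holder","lens_tube","screw_tray","handle_end"): print(t,[(d["xy"],round(d["p"],2)) for d in r.recognise(t,n)][:2])
E
```

```text
time_s: 11.92
tcp_pos: [0.7172, 0.2889, 0.2146]
eef_rot: [-179.9, -0.1, 160.9]
contact_force: [-0.4, -1.0, -0.3]
gripper_width: 0.0006
t 11.9167 fix pos [ 75.9 332.7 214.6] yaw err 0.3488960925173501 [-1.7993e+02 -6.0000e-02  1.6095e+02] w 0.0005675299292033497 F [-0.4 -1.  -0.3] joints [  36.   30.   15.   -0.  -74. -145.]
tool shift [-0.0033 -0.1526  0.0968]
post_holder [([275.7, 182.9], 0.62)]
lens_tube [([301.4, 245.1], 0.74), ([320.1, 201.1], 0.69)]
screw_tray [([300.3, 244.6], 0.5)]
handle_end [([247.0, 225.9], 0.84), ([320.0, 199.9], 0.65)]
post_holder [([332.3, 220.5], 0.8)]
lens_tube [([314.0, 267.0], 0.66), ([263.3, 251.4], 0.39)]
screw_tray [([289.3, 151.9], 0.91)]
handle_end [([263.0, 197.4], 0.6), ([262.0, 248.1], 0.41)]
```

View pics/side7o.png

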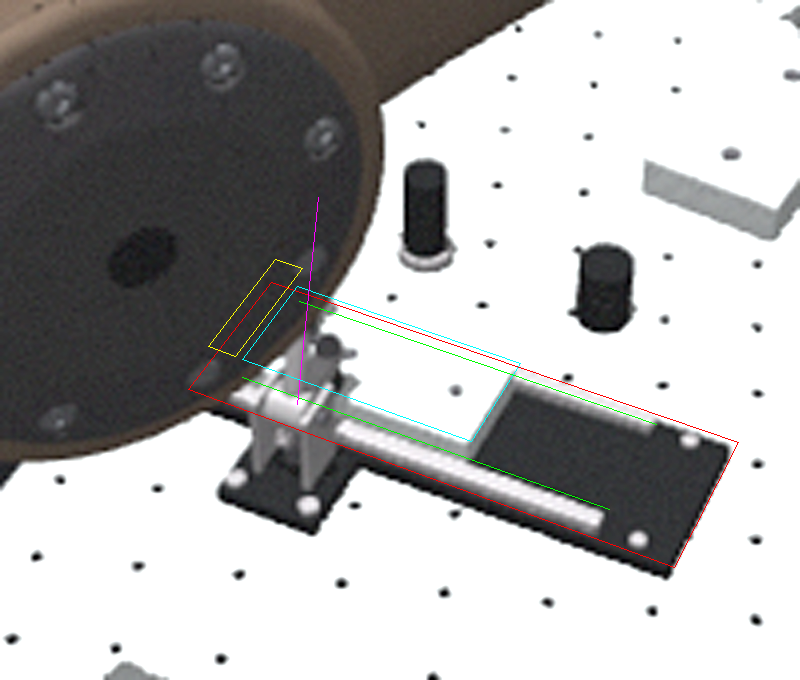

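View pics/top7o.png

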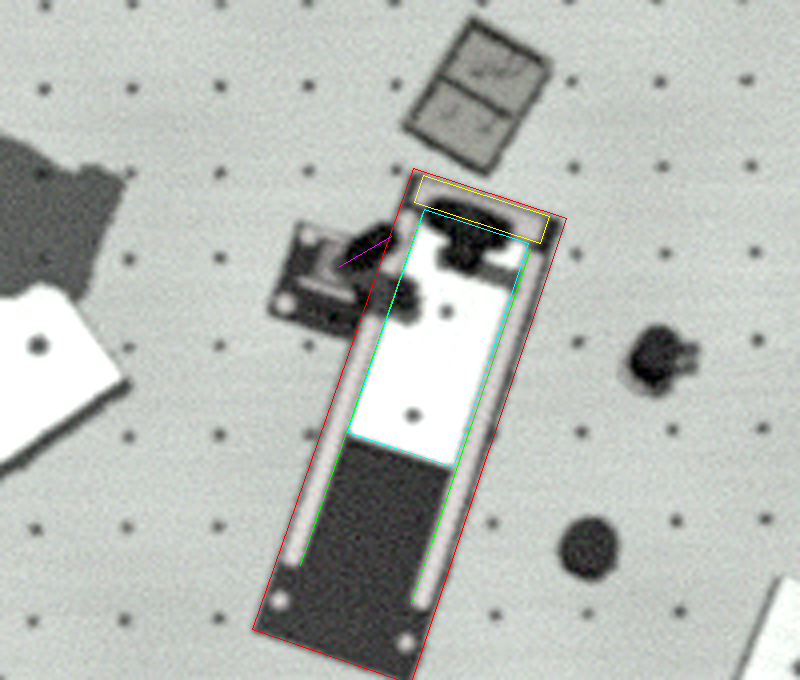

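In the top crop the handle lies on the locked line, from (340,267) to (392,237). The clamp arm reaches over the carrier at (405,300), the carrier is home, the bystanders are unmoved and the hand is well clear. In the side view the arm hides part of the handle, but the pad end is seen down on the plate at (330,350). I hand the job in.

```bash
python3 -c "
from plant import r
print(r.close_job())"
```

```text
the job is handed in; nothing more can be done
None
```

I pushed the carrier home and the clamp locked, with the hand left clear, and handed the job in at about 12 s of the 64 s allowed. The hand-in gives no verdict, so these are my own last checks.

- **Carrier:** With the fingers shut, I pushed its rear face along the channel until the force rose to about 17 N, where home was predicted. In the top picture, both before and after clamping, its plate lies on the model's home position.
- **Clamp:** I pushed the handle end inwards. The force fell from about 24 N to zero past the dead point, and the top picture shows the handle on the locked line with the arm over the carrier. I could not measure the pad's pressing force directly.
- **Bystanders:** The post holder, lens tube and tray stand where they were in the top picture. In the side picture after clamping, the network put the tray's name on the clamp pad, at low confidence. The arm was hiding the tray there.
- **Hand:** It is about 0.2 m clear of the fixture, and the force reading is only noise, about 1 N.

Three things did not agree fully:
- The side camera's overlay sat about 2 pixels (4 mm) off the top camera's.
- During the slide the force read only about 2 N, below the 3–7 N expected, until the carrier met the stop.
- In the last side picture the arm covered part of the handle, so the lock was judged mainly from the top camera.

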